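Lock the bin carrier's retaining bar with its drop pin

ROBOT

A 6-joint arm with a two-finger parallel gripper is mounted at the origin on the work surface. World frame = base frame: x ahead of the robot, y to its left, z up, the work surface at z = 0. Lengths are in mm, angles in rad, forces in N, time in s.
With the tool pointing down it reaches from about 300 to 750 mm from the base axis. Payload 8.5 kg.
Tool frame: the origin (TCP) lies between the finger pads; the fingertips stand 17 mm ahead of it and the grasp point (between the pads) lies 2 mm behind it; z points along the fingers, y is the direction in which the jaws open and shut (so a half turn about z gives the same grasp; the last joint's range is limited). The gripper opens to 88 mm and grips with 3 to 60 N. Pads are 18 mm wide; open, the fingers measure 123 mm over their backs; the gripper's body (75 mm by 187 mm) begins 45 mm behind the grasp point.
Start: joints at [1.102, 0.381, 1.297, -0, 1.464, -0.215], TCP at [138.088, 532.365, 255.748] pointing down, gripper open.
Joint ranges: [-3.11, 3.11], [-0.89, 2.33], [0.22, 2.48], [-1.42, 4.56], [0.17, 2.85], [-2.88, 2.88]. Speed limits (rad/s): [2.39, 2.39, 3.14, 3.14, 3.14, 3.14].

INTERFACE

Orientations are given as a unit quaternion [w, x, y, z].
In Python, from cell import goto, move_l, movej, command_gripper, hold, ik, read_state, get_image, camera_model, PlanningError, sign_off gives the robot as it stands. Calls block until the motion is done:
- goto(position, orientation): joint-space move of the TCP to a pose.
- move_l(position, orientation=None, feed=150): straight line of the TCP; orientation=None keeps the orientation; feed is the mean speed in mm/s.
- movej(angles): joint-space move.
- command_gripper(opening, grip_force=None): finger opening in mm; grip_force is the grip in N (None keeps the last); returns when the fingers have stopped.
- hold(seconds).
- ik(position, orientation): joint angles nearest the present ones, or None.
- read_state(): the state.
- get_image(name): name is "scene" or "side" or "wrist"; returns the picture (400x640x3 uint8, red, green, blue); there is no depth.
- camera_model(name): a dict with "intrinsics" (3x3 intrinsics, pixels), "eye" and "orientation" of the camera in the world; the wrist camera has in their place "hand_eye" (4x4, takes a point from camera to tool coordinates, whose origin is the TCP and whose axes are the flange's). Camera axes: x right, y up, looking along -z (the intrinsics and any distortion apply to the point x, -y, -z); pixel columns grow to the right and rows downward; lengths in mm; the calibration is good to about 2 mm. A picture is of the moment at which its call begins: read the wrist's pose just before it. camera_model takes no time and is no camera call.
A pose or a line that the arm cannot do raises PlanningError and nothing moves.
- sign_off(): hands the job in, once; it reports no verdict.
The state is a dict: "t": time; "joint_positions": joint angles; "dq": joint speeds; "effort": joint torques, N m; "tcp_pos": TCP position; "ee_rot": TCP orientation; "ft_force": force on the tool from outside, world axes, zero at the start; "moment": the same for the moment, N m; "gripper_width": finger opening in mm.
Only numpy, scipy, OpenCV 4.12 (cv2) and the standard library are available. Lean on these libraries where they do the work, as an engineer would, in place of code of your own. Each camera call takes 0.05 s, during which the arm holds its last target.

TASK

Get the bin carrier ready for the van. First push the two bins that stick out fully home in their bays, then swing the steel retaining bar shut across the bins until its eye lies between the fork's knuckles, and lock it there: take the longest of the three steel pins from the wooden block and put it down through fork and eye until its collar sits on the fork, then let go. Leave the other pins and everything else on the bench where they are.

Things in the scene. Friction and masses are not known exactly. Their poses are not given: they have to be found in the camera images.
- carrier: grey steel bin carrier fixed on the bench, open to the robot. Origin: on the bench below the middle of its front line; x into the carrier, y left, z up. Three bays 99 mm wide at y +101 (pivot side), 0, -101 mm (fork side); 3 mm floor plate; back wall stops a bin 2 mm inside the front line. Sides 50 mm high in front, 90 behind; fork and pivot cheeks 68 mm. Bar pivot at x -12, y +172; fork at x -12, y -172 mm.
- fork_mouth (a point): centre of the fork's upper rim, 68 mm above the bench (carrier's axes). The fork: two fixed ring knuckles, 30 mm outside, upright bore 14 mm, at 30-40 and 58-68 mm height, with a gap between for the bar's eye, open to the robot and to the bins; held by an outer cheek plate 16 mm from the axis; 27 mm free below.
- bar_pivot (a point): on the pivot axis of the bar, at mid height of the bar, 49 mm above the bench (carrier's axes); bolt head above it to 75 mm
- bar (a joint): swing of the level steel bar about its upright pivot, rad. 0 = shut along the carrier's front, eye in line with the fork's holes; grows as the free end swings out to the robot (to 1.25). It can go on to a stop at -0.008, where the eye lies 3 mm too deep: the pin's tapered nose draws it back in line. Friction (0.12 N m) holds it where it is left.
- bar_eye (a point): centre of the upper rim of the ring at the bar's free end, 344 mm from the pivot axis, 57 mm above the bench. Ring 28 mm outside, 16 mm tall, upright bore 14 mm. The bar is 6 mm thick, 41 to 57 mm above the bench; the point's -y axis points from pivot to eye, +x is the bar's bin side.
- bin_hinge: red open-fronted plastic bin with washers, in the bay by the pivot: 165 mm deep, 95 wide, 90 high behind, upright front panel 55 mm high. Origin: below the middle of its front face; x to its back, z up. It starts home (origin on the carrier's front line).
- bin_mid: same kind of bin with studs, in the middle bay; starts 25 to 65 mm out of the carrier towards the robot. Fully home: origin on the carrier's front line. 0.4 to 0.85 kg, slides with up to 7 N.
- bin_fork: same kind of bin with bolts, in the bay by the fork; starts 25 to 65 mm out of the carrier towards the robot
- pin_block: light wooden block fixed on the bench left of the carrier, 170 x 52 x 40 mm high, with three upright holes 24 mm deep in a row along its x axis at -55, 0 and +55 mm, each holding a pin. Origin: centre of its underside.
- pin_long: longest of the three steel pins, in any of the block's holes: shank 12 mm diameter, 52 mm long, nose tapered to 6 mm over its last 8 mm; above it a collar 26 mm diameter, 4 mm thick, and a round knob 16 mm diameter, 30 mm tall. Origin: end of the nose; z up to the knob. 28 mm of shank stand out of the block; 80 g.
- pin_long_knob (a point): centre of the top of the longest pin's knob, 86 mm from its nose
- pin_middle: like the longest pin but with a 36 mm shank, 12 mm of it out of the block: too short for the fork. Origin: end of the nose.
- pin_short: like the longest pin but with a 22 mm shank, collar resting on the block: too short for the fork. Origin: end of the nose.
- spray_can: aluminium aerosol can with a blue band and white cap, 64 mm across, 185 mm tall, standing near the far end of the pin block. Origin: on the bench under its middle. Bystander.
- oil_bottle: white plastic oil bottle with a black spout, 58 mm across, 169 mm tall, standing on the bench to the right of the fork. Origin: on the bench under its middle. Bystander.
- carton: small closed cardboard carton, 105 x 70 x 48 mm, on the bench in front of and to the right of the fork. Origin: on the bench under its middle. Bystander.
- spanner: steel open-ended spanner, 170 mm long, 8 mm thick, lying on the bench in front of the bins, under the swing of the bar. Origin: on the bench under its middle. Bystander.
- tape_roll: roll of grey tape lying flat, 100 mm across, 48 mm high, left of the pin block. Origin: on the bench under its middle. Bystander.
- screwdriver: screwdriver with a black handle, 200 mm long, lying beside the pin block on the carrier's side. Origin: on the bench under its middle. Bystander.
- mug: white china mug, 78 mm across, 92 mm high, right of the carrier. Origin: on the bench under its middle. Bystander.

How it is judged (in metres and radians):
On the way, in this order (a step that is already met when the one before it is completed fails the run):
1. all three bins are home (fronts within 10 mm of the carrier's front line) while the bar is still open (x of each of bin_hinge, bin_mid, bin_fork in the frame of carrier above -0.01 m and value of joint bar above 0.3 rad), for 0.2 s.
2. the bar is shut, its eye in the fork (x of each of bin_hinge, bin_mid, bin_fork in the frame of carrier above -0.01 m and value of joint bar below 0.015 rad), for 0.2 s.
3. the longest pin is through both fork knuckles and the eye (value of joint bar below 0.015 rad and z of pin_long in the frame of carrier below 0.019 m and horizontal distance between pin_long and fork_mouth below 0.003 m and horizontal distance between pin_long_knob and fork_mouth below 0.006 m), for 0.2 s.
At the end, for the whole second after the job is handed in: Bin fronts within 10 mm of the carrier's front line; bar within 0.015 rad of shut; longest pin through fork and eye, collar within 3 mm of the fork (nose under 19 mm), within 3 mm of the fork's axis at the nose and 6 mm at the knob; bar and pin at rest, released (all of step 3 and x of each of bin_hinge, bin_mid, bin_fork in the frame of carrier above -0.01 m and linear speed of pin_long below 0.02 m/s and velocity of joint bar below 0.05 rad/s); the robot touches nothing.
It fails at once if a bystander on the bench is shifted by more than 40 mm (distance of any of spray_can, oil_bottle, carton, spanner, tape_roll, screwdriver, mug from where it was at the start of the episode above 0.04 m).
It fails at once if the can, bottle, carton, tape or mug is knocked over (angle between any of spray_can, oil_bottle, carton, tape_roll, mug's own z axis and vertical above 0.5 rad).
It fails at once if one of the two shorter pins is taken out or shifted by more than 40 mm (distance of any of pin_middle, pin_short from where it was at the start of the episode above 0.04 m).
It fails at once if a bin is tipped up by more than 0.3 rad (angle between any of bin_hinge, bin_mid, bin_fork's own z axis and vertical above 0.3 rad).
It also fails if it takes over 62 s, if anything falls off the work surface, if the arm or the gripper's body presses on something with over 40 N, if the wrist force passes 120 N, or if a joint passes its speed limit or range.

## Working session

There is one attempt and no reset: what is moved stays moved. The work goes in short steps, each a Python script; the robot and the scene stay as the last script left them, time stands still between calls to the robot, and variables do not carry over. Pictures are saved under pics/ and viewed, and the job is handed in when it is done.

```bash
ls; mkdir -p pics; python3 - <<'E'
from cell import *
import cv2, numpy as np
s=read_state();print(s)
for n in ["scene","side","wrist"]:
    print(n,camera_model(n))
    cv2.imwrite(f"pics/{n}0.png",get_image(n)[:,:,::-1])
print(read_state()['t'])
E
```

```text
pics
{'t': 0.0, 'joint_positions': array([ 1.10169815e+00,  3.81206502e-01,  1.29823058e+00,  2.20694845e-05,
        1.46360105e+00, -2.15279143e-01]), 'dq': array([-6.62054420e-04,  5.21218583e-05,  8.26216303e-04,  5.49059047e-04,
       -7.59047665e-05, -1.89949659e-04]), 'effort': array([-7.56768368e-04, -4.37929916e+01, -2.24556774e+01,  7.13747484e-02,
        3.52698087e-02, -7.83742394e-05]), 'tcp_pos': array([137.97886358, 532.15780347, 255.14229043]), 'ee_rot': array([-2.52849562e-04,  1.26570268e-01,  9.91957381e-01, -6.77155903e-04]), 'ft_force': array([ 0.19040284, -0.6987874 , -0.40095612]), 'moment': array([ 0.01661913, -0.04276599, -0.00912074]), 'gripper_width': 88.19841928651708}
scene {'intrinsics': array([[370.94849758,   0.        , 318.34406422],
       [  0.        , 370.94849758, 200.3354917 ],
       [  0.        ,   0.        ,   1.        ]]), 'eye': array([1085.32079918,  741.21536565,  787.15054999]), 'orientation': array([0.29591225, 0.14410833, 0.40808771, 0.8515475 ])}
side {'intrinsics': array([[395.55227288,   0.        , 318.48124282],
       [  0.        , 395.55227288, 198.26718572],
       [  0.        ,   0.        ,   1.        ]]), 'eye': array([ 140.7055731 , -377.06030425,  795.52318558]), 'orientation': array([ 0.86174222,  0.31983921, -0.12736561, -0.37266773])}
wrist {'intrinsics': array([[298.54095541,   0.        , 322.84974537],
       [  0.        , 298.54095541, 198.36974095],
       [  0.        ,   0.        ,   1.        ]]), 'hand_eye': array([[-2.66623331e-04,  9.55771372e-01,  2.94110547e-01,
         7.65850345e+01],
       [ 9.99999439e-01, -4.65930199e-05,  1.05795409e-03,
        -2.62807206e-01],
       [ 1.02486573e-03,  2.94110664e-01, -9.55770823e-01,
        -1.27747188e+02],
       [ 0.00000000e+00,  0.00000000e+00,  0.00000000e+00,
         1.00000000e+00]])}
0.15
```

View pics/scene0.png

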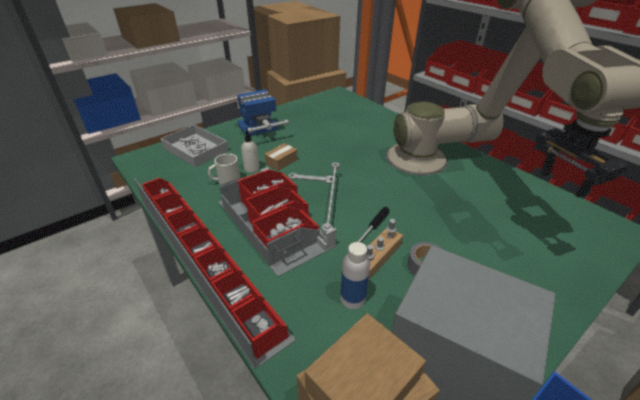

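View pics/side0.png

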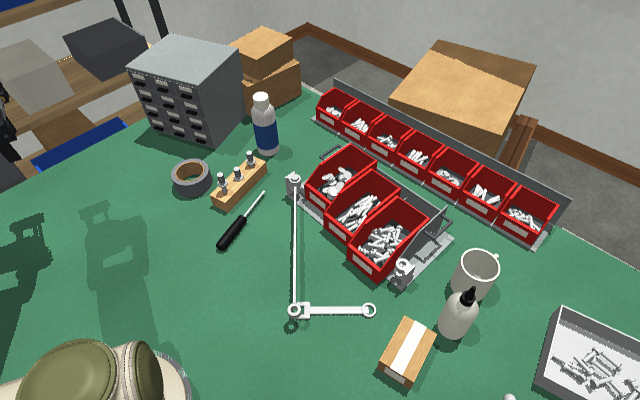

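View pics/wrist0.png

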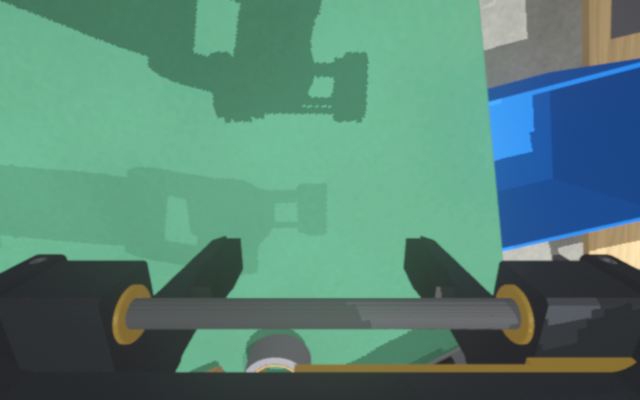

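The side view shows the bolt head at about (293,178), the bar eye at (295,311), the fork at (403,265) and the pins at (221,178), (237,172) and (250,156). The scene view has the same items near (328,232), (335,165) and (380,240). I'll enlarge both.

```bash
cat > h.py <<'E'
import numpy as np, cv2
from cell import *
from scipy.spatial.transform import Rotation as R
def Rq(q): return R.from_quat([q[1],q[2],q[3],q[0]])
def cam(n,st=None):
    m=camera_model(n)
    if n=='wrist':
        T=m['hand_eye']; r=Rq(st['ee_rot']).as_matrix()
        return m['intrinsics'], st['tcp_pos']+r@T[:3,3], r@T[:3,:3]
    return m['intrinsics'], m['eye'], Rq(m['orientation']).as_matrix()
def ray(c,u,v):
    K,e,r=c
    d=np.array([(u-K[0,2])/K[0,0],-(v-K[1,2])/K[1,1],-1.]); d=r@d
    return e,d/np.linalg.norm(d)
def plane(c,u,v,z):
    e,d=ray(c,u,v); return e+d*(z-e[2])/d[2]
def tri(c1,p1,c2,p2):
    A=np.zeros((3,3));b=np.zeros(3);o=[]
    for c,p in((c1,p1),(c2,p2)):
        e,d=ray(c,*p);P=np.eye(3)-np.outer(d,d);A+=P;b+=P@e;o.append((e,P))
    x=np.linalg.solve(A,b); return x,[np.linalg.norm(P@(x-e)) for e,P in o]
def proj(c,X):
    K,e,r=c; p=r.T@(np.asarray(X,float)-e); return np.array([K[0,2]+K[0,0]*p[0]/-p[2],K[1,2]-K[1,1]*p[1]/-p[2]])
def crop(src,dst,x0,y0,w,h,s):
    im=cv2.imread(src)[y0:y0+h,x0:x0+w]; cv2.imwrite(dst,cv2.resize(im,None,fx=s,fy=s,interpolation=cv2.INTER_CUBIC))
E
python3 - <<'E'
from h import *
crop("pics/side0.png","pics/s_a.png",200,140,100,75,8)
crop("pics/side0.png","pics/s_b.png",270,230,160,110,5)
crop("pics/side0.png","pics/s_c.png",290,140,170,150,4)
crop("pics/scene0.png","pics/c_a.png",215,150,190,130,4)
E
```

```text
(no output)
```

View pics/s_a.png

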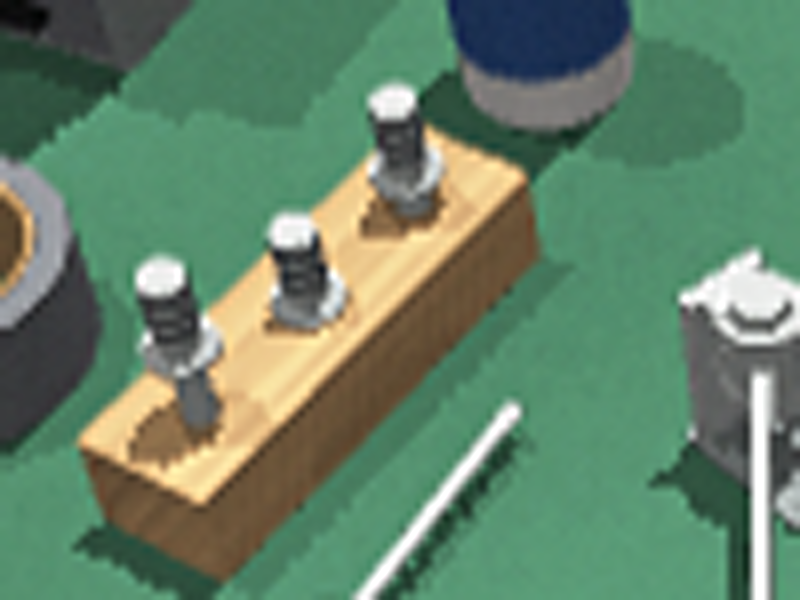

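View pics/s_b.png

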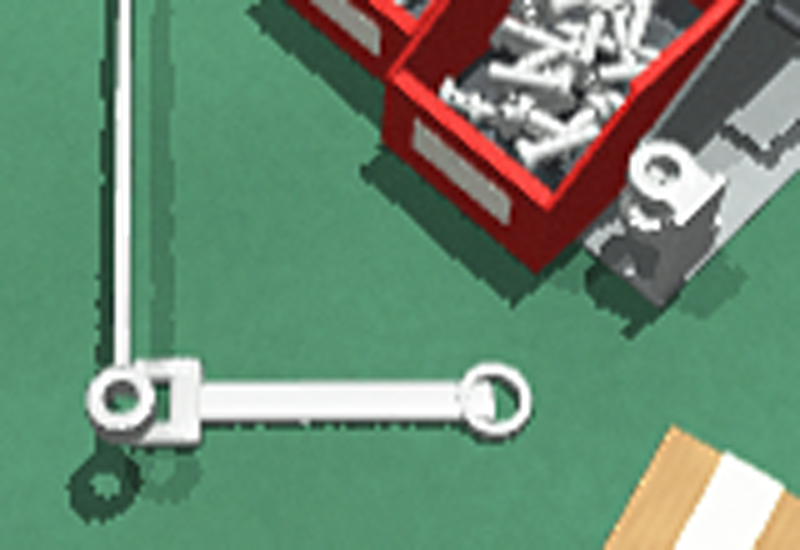

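View pics/s_c.png

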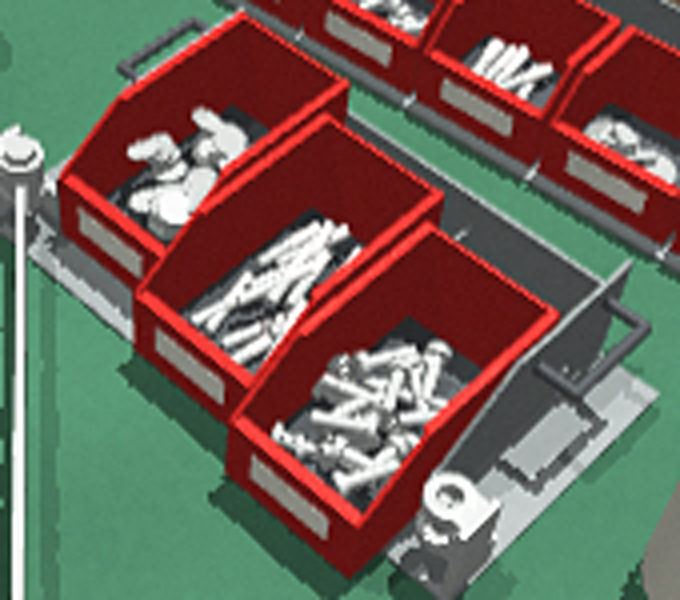

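View pics/c_a.png

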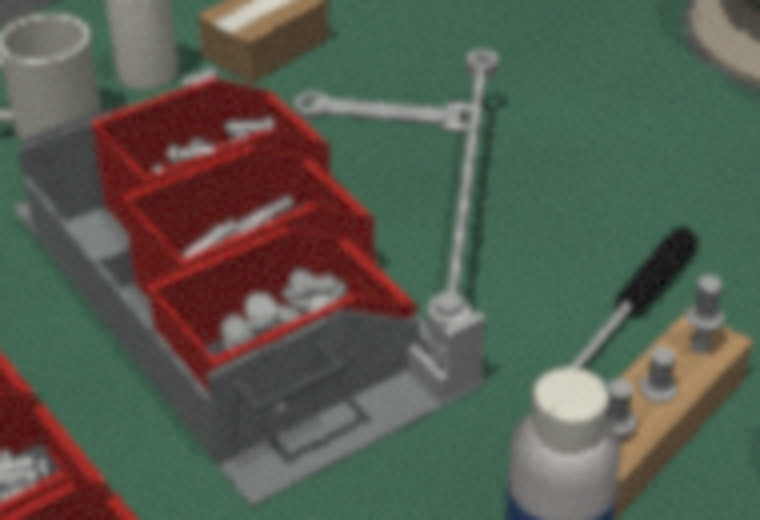

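```bash
python3 - <<'E'
from h import *
np.set_printoptions(precision=1,suppress=True)
S=cam('side');C=cam('scene')
F=plane(S,402.2,264,68);B=plane(S,295,177.5,75);E=plane(S,294.4,309.8,57)
print('F',F,'B',B,np.linalg.norm((F-B)[:2]),'E',E,np.linalg.norm((E-B)[:2]))
print('tri B',tri(S,(295,177.5),C,(215+449/4,150+301/4)), 'tri E',tri(S,(294.4,309.8),C,(215+482/4,150+59/4)))
P=plane(S,220.3,173.8,40+28+4+30);print('P',P)
print('tri P',tri(S,(220.3,173.8),C,(215+709/4,150+282/4)))
# other pins
print('mid',plane(S,200+392/8,140+102/8,40+12+34),'short',plane(S,200+295/8,140+230/8,74))
y=(B-F)[:2];y/=np.linalg.norm(y);x=np.array([y[1],-y[0]]);M=(B+F)[:2]/2;O=M+12*x
print('yaw',np.arctan2(x[1],x[0]),'O',O)
e=(E-B)[:2]; ang=np.arctan2(e@-x,e@-y);print('bar',ang)
# bin front rim corners at z=3+55
for nm,a,b in [('hinge',(290+62/4,140+180/4),(290+160/4,140+245/4)),('mid',(290+140/4,140+292/4),(290+250/4,140+383/4)),('fork',(290+233/4,140+416/4),(290+362/4,140+523/4))]:
    for p in (a,b):
        X=plane(S,*p,58)[:2]-O; print(nm,X@x,X@y)
# bystanders
for nm,p,z in [('spanL',(270+120/5,309),8),('spanC ring',(270+495/5,230+400/5),8),('carton top',(408,352),48),('tape',(190,176),48),('screwtip',(264,192),4),('screwhandle',(221,247),10),('can',(262,97),185),('bottle',(466,293),169),('mug',(480,262),92)]:
    X=plane(S,*p,z); d=X[:2]-O; print(nm,X,'carr',d@x,d@y)
E
```

```text
F [ 565.7 -196.4   68. ] B [582.6 144.   75. ] 340.87533323283446 E [342.4 -99.8  57. ] 342.27480506802374
tri B (array([581.8, 147.4,  72.9]), [np.float64(2.767277240285607), np.float64(2.767277240285604)]) tri E (array([341.2, -97. ,  54.1]), [np.float64(2.592637594156319), np.float64(2.5926375941562307)])
P [451.  267.9 102. ]
tri P (array([449.3, 269.1, 102.7]), [np.float64(2.2270328716762013), np.float64(2.227032871676177)])
mid [556.2 288.7  86. ] short [503.5 276.9  74. ]
yaw -0.04964593368542783 O [586.1 -26.8]
bar 0.7282341566611861
hinge -0.4503476168320316 145.18651827253484
hinge 6.167942204715339 64.10984064284574
mid -27.72598923491272 46.6047257192282
mid -28.7950551126375 -43.63959253106146
fork -51.744755272233505 -52.31808998083723
fork -51.818273055015396 -146.22276188289436
spanL [356.4 -79.5   8. ] carr -226.779179274894 -64.04924570448203
spanC ring [ 462.7 -196.2    8. ] carr -114.81893286119131 -175.36674472779802
carton top [ 431.4 -310.    48. ] carr -140.427820479162 -290.56850688258487
tape [416.1 370.5  48. ] carr -189.50984354480707 388.4010219269526
screwtip [533.  218.3   4. ] carr -65.18876875874594 242.1177717241642
screwhandle [345.8 158.1  10. ] carr -249.1404260286402 172.76955541187917
can [656.9 333.4 185. ] carr 52.89468478559 363.22307656099554
bottle [ 534.2 -334.8  169. ] carr -36.51891205624953 -310.18911061505327
mug [ 662.8 -314.8   92. ] carr 90.92250494869074 -283.8982703808983
```

```bash
cat >> h.py <<'E'
YAW=-0.0496; O=np.array([586.1,-26.8])
cx=np.array([np.cos(YAW),np.sin(YAW)]); cy=np.array([-np.sin(YAW),np.cos(YAW)])
def W(x,y,z): p=O+x*cx+y*cy; return [p[0],p[1],z]
def toC(p): d=np.asarray(p)[:2]-O; return np.array([d@cx,d@cy])
def Q(yaw): return [0,np.cos(yaw/2),np.sin(yaw/2),0]   # tool x at world yaw, tool down
QP=Q(np.pi+YAW)
np.set_printoptions(precision=2,suppress=True)
def shot(n,f):
    s=read_state(); im=get_image(n); cv2.imwrite(f,im[:,:,::-1]); return s
E
python3 - <<'E'
from h import *
goto(W(-95,-50,260),QP); s=shot('wrist','pics/w1.png'); print(s['t'],s['tcp_pos'],s['joint_positions'])
import pickle;pickle.dump(s,open('w1.pkl','wb'))
for X in [W(-12,-172,68),W(-12,172,75),W(0,0,0),W(0,50,58),W(0,-50,58)]:print(proj(cam('wrist',s),X))
E
```

```text
2.6333 [488.81 -71.43 260.03] [-0.39  0.28  1.44  0.    1.42 -1.91]
[219.42 247.84]
[514.41 250.85]
[358.22 233.86]
[404.38 253.21]
[322.71 253.13]
```

View pics/w1.png

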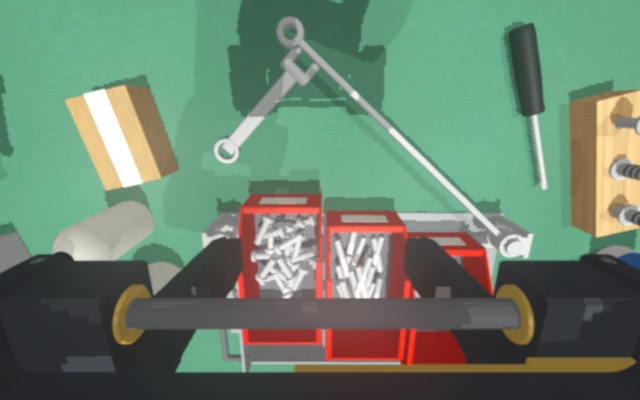

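The wrist view shows the bolt head at about (512,244), 6 px from the prediction. The bin fronts at (282,200) and (365,217) both stick out, and the bar is open with its eye at (290,32). I'll start pushing.

```bash
cat >> h.py <<'E'
def push(y,x0,x1,z=49,step=3,lim=16):
    """move along carrier +x until contact force exceeds lim"""
    f0=read_state()['ft_force'].copy(); x=x0
    while x<x1:
        x+=step; move_l(W(x,y,z),QP,feed=60); s=read_state()
        f=(s['ft_force']-f0)[:2]@cx
        if abs(f)>lim: break
    print('push end',x,'f',f,toC(s['tcp_pos']),s['t'])
    return x
E
python3 - <<'E'
from h import *
command_gripper(0)
print(read_state()['gripper_width'])
goto(W(-75,0,150),QP); move_l(W(-75,0,49),QP,feed=200); move_l(W(-45,0,49),QP,feed=150)
x=push(0,-45,0); move_l(W(x-20,0,49),QP,feed=150)
s=shot('side','pics/s1.png'); print(s['t'])
E
```

```text
0.4519137975920771
push end -6 f -24.168985385718408 [-10.33   0.18] 8.8
9.0833
```

View pics/s1.png

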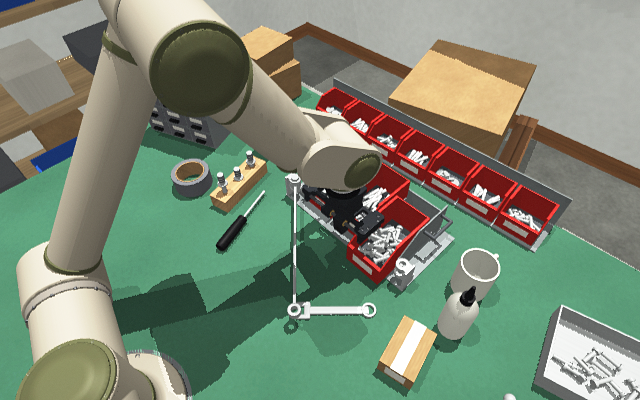

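The mid bin is home: the force rose with the finger face near x≈-1. Next is the fork bin.

```bash
python3 - <<'E'
from h import *
move_l(W(-80,-20,49),QP,feed=250); move_l(W(-80,-101,49),QP,feed=250); move_l(W(-66,-101,49),QP,feed=150)
x=push(-101,-66,0,step=4); move_l(W(x-25,-101,49),QP,feed=200); move_l(W(x-60,-101,130),QP,feed=250)
s=shot('wrist','pics/w2.png'); s=shot('side','pics/s2.png');print(s['t'],s['tcp_pos'])
E
```

```text
push end -6 f -25.915524620627238 [ -10.45 -100.71] 13.9917
14.8167 [ 515.62 -124.42  129.33]
```

View pics/w2.png

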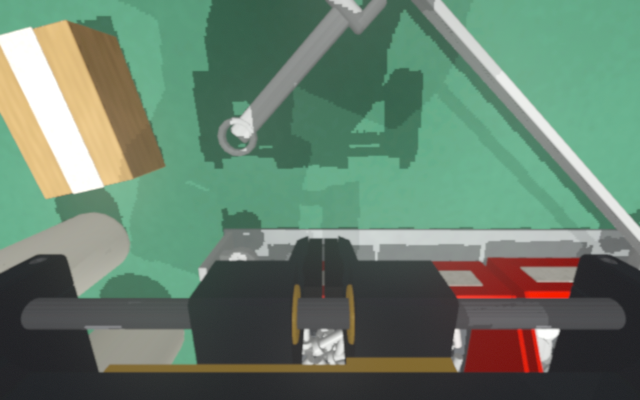

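View pics/s2.png

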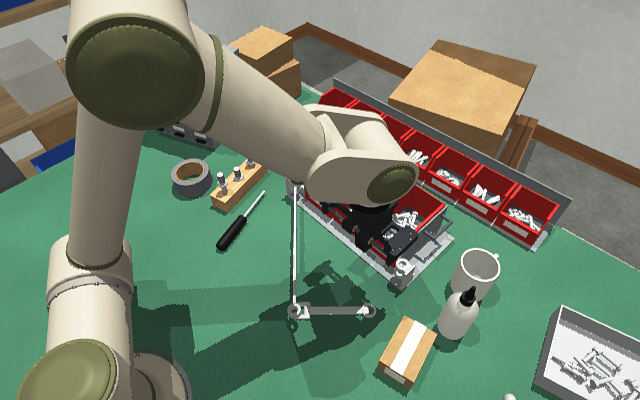

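Both bins are home; in w2 their front rims line up at y≈270 px. Next I'll swing the bar along its arc.

```bash
cat >> h.py <<'E'
def barpose(a,r=260,d=12.5,z=50):
    p=np.array([-12.,172.])+r*np.array([-np.sin(a),-np.cos(a)])+d*np.array([-np.cos(a),np.sin(a)])
    return W(p[0],p[1],z),Q(np.pi+YAW-a)
E
python3 - <<'E'
from h import *
p,q=barpose(0.83); 
goto([p[0],p[1],130],q); move_l(p,q,feed=200)
f0=read_state()['ft_force'].copy()
def f(a):
    n=np.cos(a)*cx-np.sin(a)*cy; return (read_state()['ft_force']-f0)[:2]@n
for a in np.arange(0.77,0.06,-0.08):
    move_l(*barpose(a),feed=120)
    print(round(a,3),f(a),end='; ')
print(read_state()['t'])
for a in np.arange(0.045,-0.03,-0.006):
    move_l(*barpose(a),feed=50); v=f(a); print(round(a,3),v,end='; ')
    if abs(v)>6: break
s=read_state();print(s['t'],toC(s['tcp_pos']))
p,q=barpose(a+0.06); move_l(p,q,feed=120); move_l([p[0],p[1],150],q,feed=300)
shot('side','pics/s3.png')
E
```

```text
0.77 -1.0078784359098187; 0.69 -0.4692177150563248; 0.61 -1.1552595202670592; 0.53 -1.074678969733751; 0.45 -0.7608064636688472; 0.37 -1.9660039402768108; 0.29 -1.7487451938996106; 0.21 -0.7358781374805458; 0.13 -0.866696273850269; 19.2
0.045 -2.570555472159577; 0.039 -0.7968708623343194; 0.033 -0.23341986580643487; 0.027 -0.02420835823839979; 0.021 0.0348215877827174; 0.015 0.319023961407286; 0.009 -0.582383770575542; 0.003 -3.33531693312094; -0.003 -9.963398650192076; 21.7917 [-25.35 -87.95]
```

View pics/s3.png

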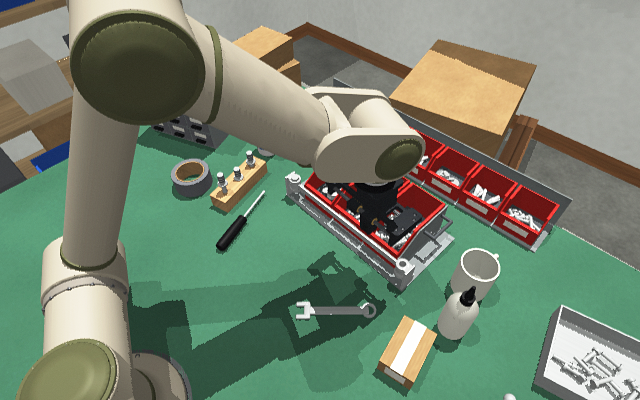

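```bash
python3 - <<'E'
from h import *
fk=W(-12,-172,0); pn=[450.3,268.4]
for s in (1,-1):
    q=Q(YAW+s*np.pi/2)
    print(s,[ik([p[0],p[1],z],q) for p in (fk,pn) for z in (91,200)])
c=None
s=read_state(); K=cam('wrist',s)
r=Rq(s['ee_rot']).as_matrix()
# where do points at height of fork rim project, for offset dx (tool x), TCP 110 above rim
for dx in (0,40,60,80,100):
    print(dx,proj(K,s['tcp_pos']+r@np.array([dx,0,110])))
E
```

```text
1 [array([-0.53,  0.62,  1.39, -0.  ,  1.13, -0.48]), array([-0.53,  0.51,  1.25, -0.  ,  1.39, -0.48]), array([ 0.31,  0.52,  1.61, -0.  ,  1.02,  0.36]), array([ 0.31,  0.38,  1.46, -0.  ,  1.29,  0.36])]
-1 [array([-0.53,  0.62,  1.39, -0.  ,  1.13,  2.66]), array([-0.53,  0.51,  1.25, -0.  ,  1.39,  2.66]), array([ 0.31,  0.52,  1.61, -0.  ,  1.02, -2.78]), array([ 0.31,  0.38,  1.46, -0.  ,  1.29, -2.78])]
0 [323.39 202.37]
40 [323.4  154.61]
60 [323.41 128.91]
80 [323.41 101.88]
100 [323.42  73.41]
```

```bash
cat >> h.py <<'E'
QG=Q(YAW+np.pi/2)
E
python3 - <<'E'
from h import *
import pickle
s=read_state();p=s['tcp_pos']; move_l([p[0],p[1],178],feed=300)
p=W(-12,-172-25,178); goto(p,QG); hold(0.2)
s=shot('wrist','pics/w3.png');pickle.dump(s,open('w3.pkl','wb'));print(s['t'],s['tcp_pos'],proj(cam('wrist',s),W(-12,-172,68)))
crop('pics/w3.png','pics/w3z.png',220,100,200,140,4)
E
```

```text
24.2917 [ 564.34 -222.66  177.96] [323.67 172.26]
```

View pics/w3z.png

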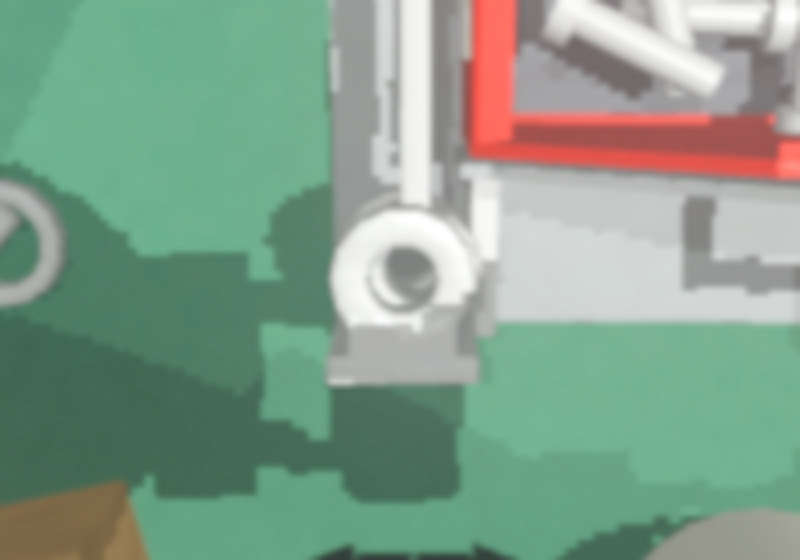

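The wrist zoom shows the fork ring centred at about (321.0,169.3). The eye lies inside the fork, slightly too deep towards the bins, so the bar is at its stop. Next I'll look at the pin from the same relative pose.

```bash
python3 - <<'E'
from h import *
import pickle
s=pickle.load(open('w3.pkl','rb')); print('fork',plane(cam('wrist',s),321,169.3,68))
command_gripper(40)
goto([450.3,268.4-25,182],QG); hold(0.2)
s=shot('wrist','pics/w4.png');pickle.dump(s,open('w4.pkl','wb'));print(s['t'],s['tcp_pos'],proj(cam('wrist',s),[450.3,268.4,102]),proj(cam('wrist',s),[450.3,268.4,72]))
crop('pics/w4.png','pics/w4z.png',220,100,200,140,4)
E
```

```text
fork [ 563.54 -195.45   68.  ]
27.0167 [450.7  242.91 181.92] [321.34 180.12] [321.52 171.37]
```

View pics/w4z.png

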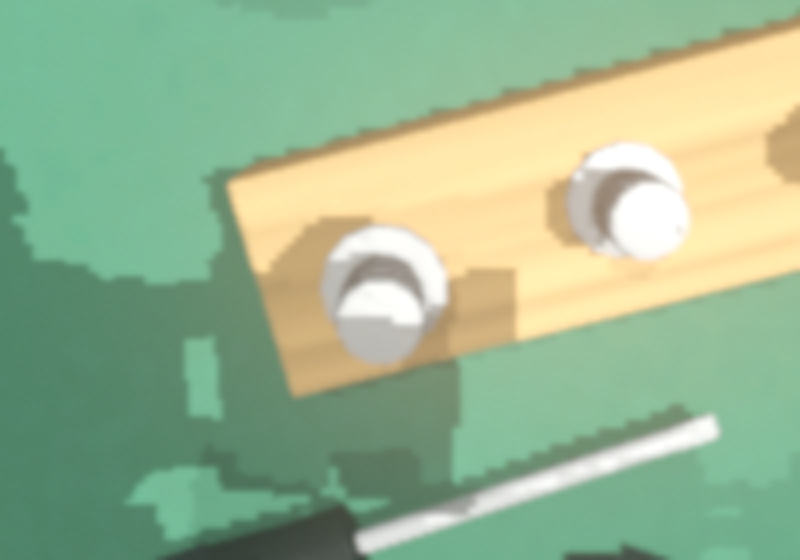

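The collar is centred at about (316.1,172.3) and the knob top at (314.9,180.6). That makes the pin about 5 mm to the left of my earlier estimate.

```bash
python3 - <<'E'
from h import *
import pickle
s=pickle.load(open('w4.pkl','rb'));c=cam('wrist',s); a=plane(c,316.1,172.3,72);b=plane(c,314.9,180.6,102);print(a,b)
P=(a+b)[:2]/2
goto([*P,140],QG); move_l([*P,91],QG,feed=120); 
s=read_state();print('pre',s['tcp_pos'])
command_gripper(10,20); s=read_state();print(s['gripper_width'],s['tcp_pos'],s['ft_force'],s['t'])
move_l([*P,150],QG,feed=120); s=read_state(); print(s['gripper_width'],s['tcp_pos'],s['ft_force'],s['t'],P)
shot('wrist','pics/w5.png');shot('scene','pics/c5.png'); crop('pics/c5.png','pics/c5z.png',280,130,160,120,5)
E
```

```text
[445.87 267.85  72.  ] [445.68 268.28 102.  ]
pre [446.49 267.92  92.08]
14.745557194545446 [445.96 268.15  91.37] [0.49 0.1  2.39] 28.4333
15.18372666421266 [445.38 267.93 149.33] [ 0.5   0.37 -1.27] 29.075 [445.78 268.07]
```

View pics/w5.png

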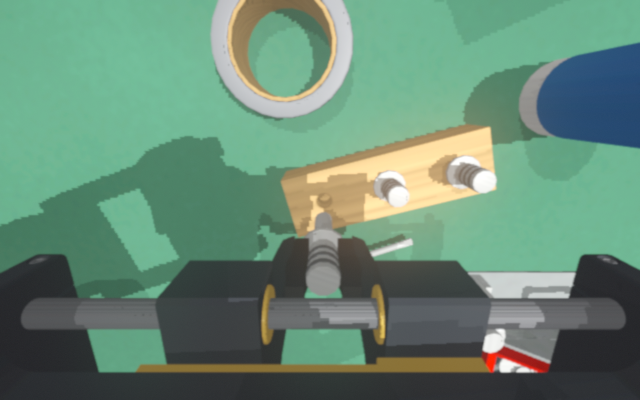

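View pics/c5z.png

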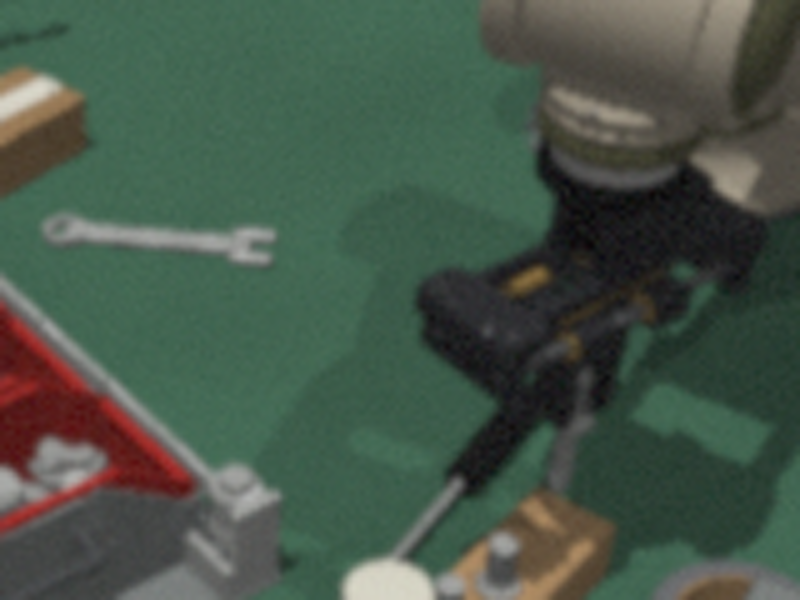

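```bash
python3 - <<'E'
from h import *
crop('pics/w5.png','pics/w5z.png',260,180,130,120,5)
s=read_state();c=cam('wrist',s)
for z in (104,85,72,68,16): print(z,proj(c,[s['tcp_pos'][0],s['tcp_pos'][1],z+59-1]))
E
```

```text
104 [324.19 285.79]
85 [324.1  264.07]
72 [324.05 252.  ]
68 [324.03 248.64]
16 [323.89 215.86]
```

View pics/w5z.png

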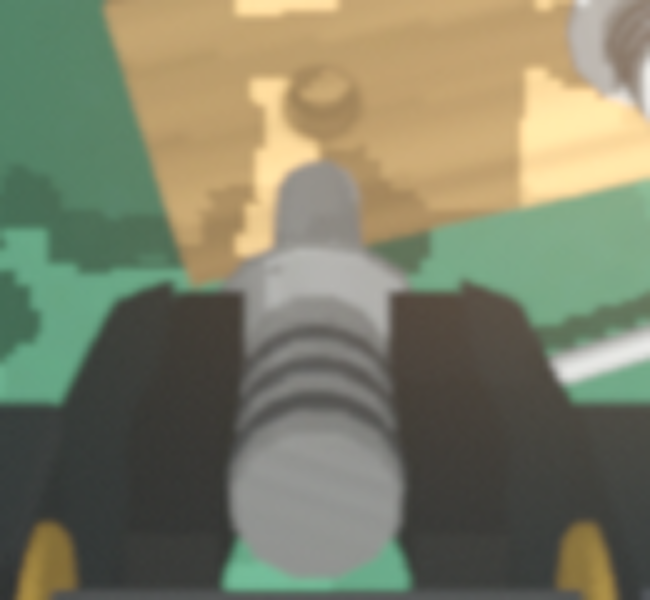

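The pin is held upright: the knob is between the pads, with the collar and shank visible below. I'll carry it to the fork now.

```bash
python3 - <<'E'
from h import *
T=[563.5,-195.3]
move_l([445.78,268.07,190],QG,feed=250)
goto([*T,190],QG); move_l([*T,152],QG,feed=150); hold(0.15)
s=shot('wrist','pics/w6.png');print(s['t'],s['tcp_pos'],s['gripper_width'])
shot('side','pics/s6.png')
crop('pics/w6.png','pics/w6z.png',260,170,130,120,5);crop('pics/s6.png','pics/s6z.png',340,210,120,90,6)
E
```

```text
31.775 [ 564.02 -195.29  153.22] 14.938619864780154
```

View pics/w6z.png

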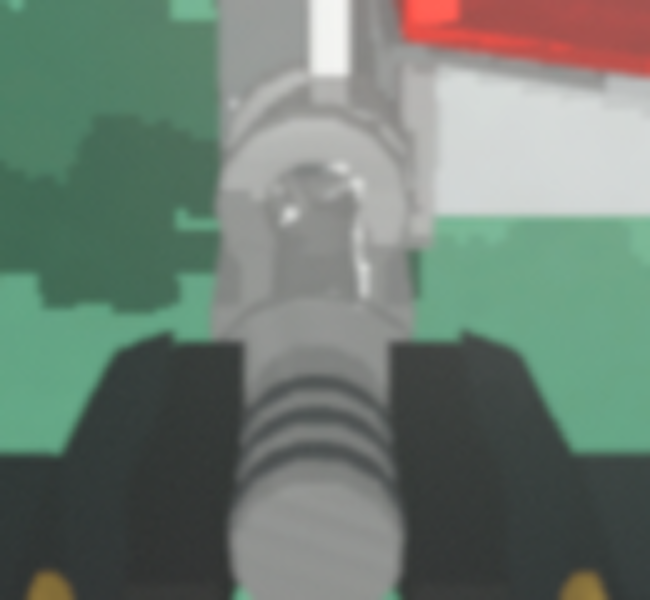

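View pics/s6z.png

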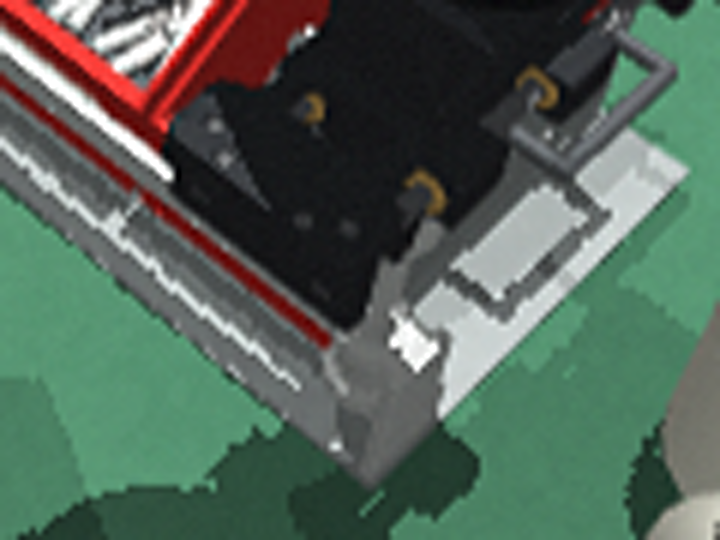

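The shank, at x≈316 in the zoom, is centred over the ring at x≈315. I'll descend and watch the force.

```bash
python3 - <<'E'
from h import *
T=[563.5,-195.3]; f0=read_state()['ft_force'].copy()
z=152
while z>90:
    z-=4 if z>98 else 2
    move_l([*T,z],QG,feed=60); s=read_state(); f=s['ft_force']-f0
    print(z,s['tcp_pos'],f)
    if f[2]>18 or np.hypot(*f[:2])>20: break
print(s['t'],s['gripper_width'])
shot('wrist','pics/w7.png');crop('pics/w7.png','pics/w7z.png',240,150,160,150,4)
E
```

```text
148 [ 563.38 -195.27  147.82] [-0.37 -1.38  0.28]
144 [ 563.39 -195.25  143.68] [-0.49 -0.7   0.41]
140 [ 563.38 -195.26  139.69] [-1.19 -0.76  0.24]
136 [ 563.39 -195.24  135.71] [-0.57 -0.79  0.21]
132 [ 563.39 -195.24  131.72] [-0.32 -0.09  0.44]
128 [ 563.44 -195.25  127.72] [-0.24 -0.15  1.79]
124 [ 563.4  -195.27  123.71] [-0.2  -0.5   0.91]
120 [ 563.39 -195.24  119.73] [-0.34 -0.58  0.41]
116 [ 563.38 -195.24  115.71] [-0.53  0.3   1.27]
112 [ 563.4  -195.26  111.72] [-0.15 -0.73  0.76]
108 [ 563.4  -195.22  107.74] [ 0.64 -1.06  0.17]
104 [ 563.39 -195.27  103.7 ] [ 0.66 -1.57  0.41]
100 [ 563.41 -195.22   99.71] [-0.02 -0.04  1.22]
96 [ 563.39 -195.24   95.71] [-0.64 -0.47  0.52]
94 [ 563.46 -195.29   93.91] [0.4  0.12 0.38]
92 [ 563.46 -195.28   91.88] [0.44 0.13 0.49]
90 [ 563.66 -195.42   91.28] [-2.83 -0.36 10.32]
36.125 15.518352801009089
```

View pics/w7z.png

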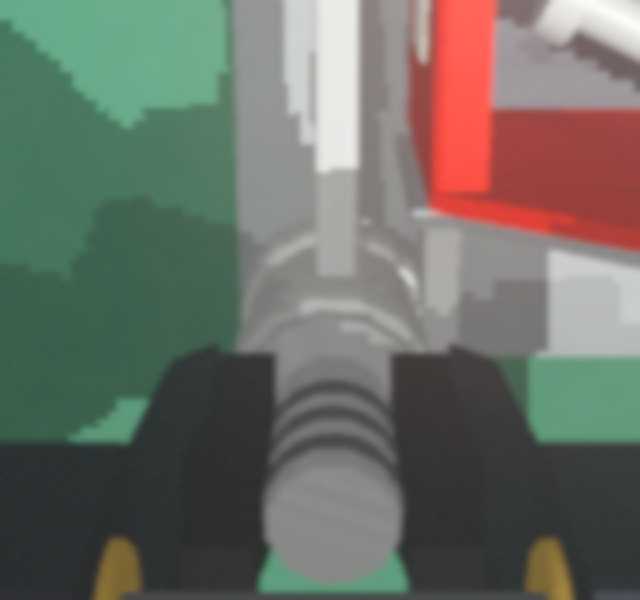

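The pin seated with 10 N at z=91.3, the same TCP height as the grasp, which is what a seated collar should give. I'll release it.

```bash
python3 - <<'E'
from h import *
import pickle
T=[563.5,-195.3]
move_l([*T,91.3],QG,feed=30)
command_gripper(36); move_l([*T,180],QG,feed=150)
p=W(-12,-172-25,182); move_l(p,QG,feed=150); hold(0.2)
s=shot('wrist','pics/w8.png');c=cam('wrist',s)
print(s['t'],proj(c,[*T,72]),proj(c,[*T,102]))
crop('pics/w8.png','pics/w8z.png',220,80,200,150,4)
goto([330,-60,300],QG); s=shot('side','pics/s8.png');print(s['t']);crop('pics/s8.png','pics/s8z.png',280,130,200,150,4)
E
```

```text
38.1917 [321.07 169.64] [320.81 178.17]
39.425
```

View pics/w8z.png

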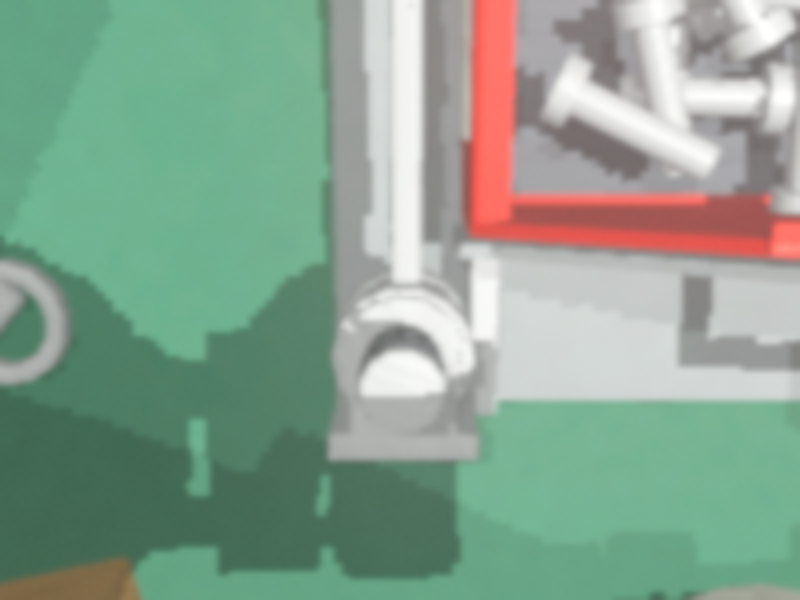

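View pics/s8z.png

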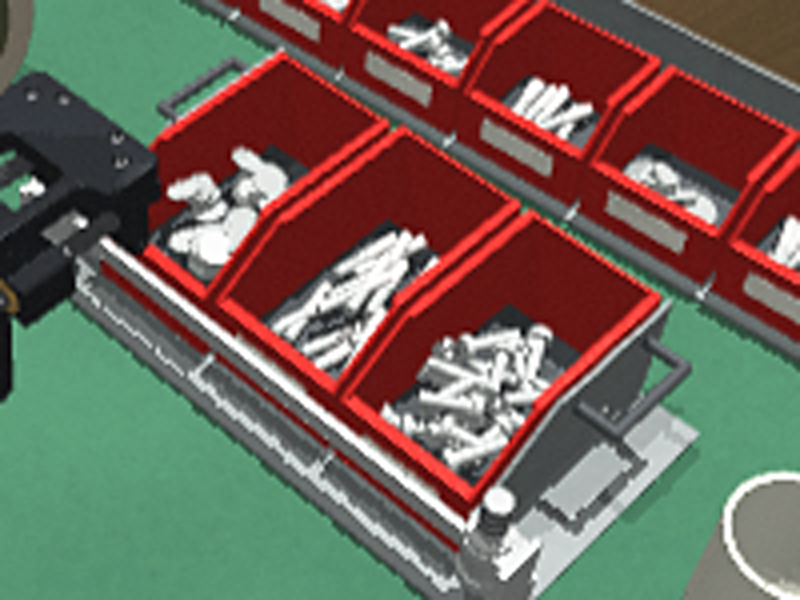

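The knob top is at (320.5,177.5), against a predicted (320.8,178.2) for a pin upright on the fork axis. The collar rests on the fork, the bar is shut, the three bin fronts line up, and the robot is clear. I'll hand it in.

```bash
python3 -c "
from h import *
print(sign_off(), read_state()['t'])"
```

```text
the job is handed in; nothing more can be done
the job is handed in; nothing more can be done
```

The job is handed in. I pushed both protruding bins home, swung the bar shut to its stop, and pinned it with the longest pin. The last clock reading before hand-in was about 39.4 s of the 62 s allowed; `sign_off` gives no verdict.

**Last checks:**
- **Bins:** each push ended at a firm stop of about 25 N, with the finger face about 1 mm short of the front line. In the last side view all three fronts line up.
- **Pin:** it went in with almost no side force, and the force rose to 10 N at the height where a seated collar should be. After release, the knob top was within about 1 px of where an upright pin on the fork axis should appear.
- **Bar:** it closed to its stop, and the eye looked slightly too deep in the fork before the pin went in. I did not measure the bar angle after pinning; the full-depth pin and the last picture are the evidence that it is in line.
- **Other items:** I did not measure the bystanders or the shorter pins again at the end. The pictures along the way showed no sign that any had moved.

**Disagreements:** the first position estimates from the fixed cameras were about 2 mm off at the fork and 5 mm at the pin. I corrected both with close-up wrist views before grasping and inserting.

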